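Hold the lamp paddle at mid-travel over a loaded plate viewer

TASK

Take the wider of the two glass plates out of the drying stand by its grip and lower it edgewise into the viewer's slot until it stands fully down, without dropping it, and let go of it. Then press the viewer's spring paddle down until it is level, half of its travel, and keep it there: the lamp burns only at the middle, and pressing the paddle nearly or right to its bottom stop trips it, so never do that. Finish while still holding the paddle level, and leave the narrow plate and the other things where they are.

Things in the scene. Friction and masses are not known exactly. Their poses are not given: they have to be found in the camera images.
- wide_plate: The plate to use: upright glass plate with a white coat on its front, 60 mm wide (its y), 5 mm thick (its x), 65 mm high, and on top of it, in the middle, a grey plastic grip 28 mm wide (y), 12 mm thick (x), 24 mm high; 89 mm high in all, about 0.08 kg. Origin: middle of the lower edge; z up, so the grip's centre lies 77 mm above the origin. Take it by the grip across the 12 mm. It may go into the viewer either way round. It starts in either of the stand's two slots.
- narrow_plate: The other plate in the stand, to be left there: the same but only 38 mm wide. Origin: middle of its lower edge.
- stand: Drying stand fixed to the worktop: grey block 130 mm (its x) by 84 mm (its y), 30 mm high, with two slots along its y at x = -40 and +40 mm, 20 mm deep, floor 10 mm above the worktop, each 8 mm by 63 mm. Origin: centre of the underside.
- viewer: Plate viewer fixed to the worktop: white base 150 mm (its x, front to -x) by 190 mm (its y), top 24 mm above the worktop. At its +y half a grey block (30 x 84 mm, top 54 mm above the worktop) with the slot, centred at x = -25, y = +45 mm; behind it at x = 47 to 73 mm a low lamp housing, 74 mm high. At its -y half the paddle. Origin: centre of the underside; z up.
- slot_floor (a point): Centre of the floor of the viewer's slot, 29 mm above the worktop; axes as the viewer's. The slot is 8 mm (x) by 63 mm (y) and 25 mm deep, open at the top with small chamfers; mouth 54 mm above the worktop. A plate that is fully down has its lower edge on this floor.
- paddle (a joint): Angle of the spring paddle: 0 released (it then slopes up by 0.2 rad towards the front), 0.2 level (half of its travel), 0.4 at the bottom stop. It is hinged at the back about the viewer's y, hinge axis at x = +50, y = -55 mm, 74 mm above the worktop, and is pressed down. At the pad it takes about 4 N to start, 8 N at level, 12 N at the stop; it springs back when let go.
- paddle_pad (a point): Centre of the upper face of the paddle's black pad, 38 x 38 mm and 12 mm thick, 80 mm in front of the hinge (in the viewer's frame about x = -30, y = -55 mm). It lies about 96 mm above the worktop when released, 80 mm when level, 64 mm at the stop.
- timer: Bystander: white bench timer lying on its back, 66 x 62 x 19 mm. Origin: centre of its underside.
- tape_roll: Bystander: roll of tape lying flat, 69 mm across, 19 mm high. Origin: centre of its underside.
- amber_bottle: Bystander: brown bottle with a cap, 56 mm across, 109 mm high. Origin: centre of its underside.

How it is judged:
By the outcome, as a careful person would: the job done as asked, in the order asked, and still so for the second after the job is handed in, while the arm keeps its last pose, push and grip.
It also fails if it takes over 51 s, if anything falls off the work surface, if the arm or the gripper's body presses on something with over 40 N, if the wrist force passes 120 N, or if a joint passes its speed limit or range.

ROBOT

A 7-joint arm with a two-finger parallel gripper is mounted at the origin on a cart in front of the work surface, level with it; the furniture and walls round the work are solid. World frame = base frame: x ahead of the robot, y to its left, z up, the work surface at z = 0. Lengths are in mm, angles in rad, forces in N, time in s.
With the tool pointing down it reaches from about 425 to 800 mm from the base axis. Payload 8.3 kg.
Tool frame: the origin (TCP) lies on the centre line of the jaws, within the pads' length; the fingertips stand 19 mm ahead of it and the grasp point (between the pads) is the TCP; z points along the fingers, x is the direction in which the jaws open and shut, and the axes are right-handed (so a half turn about z gives the same grasp; the last joint's range is limited). The gripper opens to 85 mm and grips with 20 to 120 N. Pads are 22 mm wide; open, the fingers measure 114 mm over their backs; the gripper's body (76 mm by 85 mm) begins 54 mm behind the grasp point. The pads swing forward as they close: fully open they stand 13 mm farther back than shut.
Start: joints at [1.261, 0.383, 0.016, 1.37, -0.006, 1.388, -0.046], TCP at [152.727, -606.035, 250.279] pointing down, gripper open.
Joint ranges: [-2.95, 2.95], [-0.25, 2.06], [-1.52, 1.56], [0.18, 2.33], [-1.44, 4.58], [0.02, 2.06], [-3.01, 3.01]. Speed limits (rad/s): [2.39, 2.39, 3.01, 3.01, 3.14, 3.14, 3.14].

INTERFACE

Orientations are given as a unit quaternion [w, x, y, z].
In Python, from rig import manip gives the robot as it stands.
- The arm moves only by the tool step_arm, never from a script. Its argument "targets" is a list that holds one entry, the list of rows, each a list of 5 numbers: the shift along the world's x, y, z in cm, then the turn about the world's z in degrees, then the opening, from -1 (shut) to 1 (fully open), so that 0 is half open. In form: [[[dx, dy, dz, spin, jaw], ...]]. A call has exactly 8 rows; each row shifts and turns the commanded pose from where the row before left it; what a row does not reach is not made up. A row lasts 1/12 s, in which the tool goes at most 41.7 mm and 7.16 degrees, less where a joint would pass 70% of its speed; a pose out of reach is approached as far as the arm can. A call is refused whole if a number of a shift passes 4.17 or a number of a turn 7.16, either way. A call with a gripper value outside its range is refused whole. The fingers move at their own pace and stop on an object; "grip_force" is the grip in N (left out, the last holds). Time passes only in rows, so rows that do not move let the fingers close, or fill a call up. It gives the time, the measured TCP pose, the force and the opening at its end, in the units of the state.
- manip.observe(): the state, without advancing time (a new reading comes with each control period).
- manip.read_camera(name): name is "side" or "top" or "wrist"; returns a dict with "pixels" (420x560x3 uint8, blue, green, red), "mtx" (3x3 intrinsics, pixels), "position" and "rotation" of the camera in the world; the wrist camera has in their place "tool_from_camera" (4x4, takes a point from camera to tool coordinates, whose origin is the TCP and whose axes are the tool frame's). Camera axes: x right, y down, z forward; pixel columns grow to the right and rows downward; lengths in mm; the calibration is good to about 2 mm. A picture is of the moment at which its call begins: read the wrist's pose just before it. There is no depth.
- manip.job_done(): hands the job in, once; it reports no verdict.
Trained networks look in the newest picture that a camera, given by its name, has taken for a name from the list of things; names that differ only in an ending like _2 or _b are one class to them, and where a whole thing is asked for, a point or a joint stands for the part that bears it (a point fixed in the world has none). Each returns a list of dicts, best first, with "p" (0 to 1); they miss things now and then, are a little off and sometimes report something else, mostly with a low value. They report only what shows in the picture. A call takes as long as a camera call.
- manip.look_for(query, camera): "bbox" ([left, top, right, bottom] in pixels, round what is visible of it).
- manip.outline_of(query, camera): "region" (420x560 bool, what is visible of it) and "bbox" ([left, top, right, bottom] in pixels, round what is visible of it).
The state is a dict: "time": time; "q": joint angles; "dq": joint speeds; "tau": joint torques, N m; "tcp_pos": TCP position; "tool_rot": TCP orientation; "wrist_force": force on the tool from outside, world axes, zero at the start; "wrist_torque": the same for the moment, N m; "opening": opening from 0.0 (shut) to 1.0 (fully open).
Only numpy, scipy, OpenCV 4.12 (cv2) and the standard library are available. Lean on these libraries where they do the work, as an engineer would, in place of code of your own. Each camera call takes 0.05 s, during which the arm holds its last target. There are 200 camera calls.

## Working session

There is one attempt and no reset: what is moved stays moved. The work goes in short steps, Python scripts to look and compute and a tool call to move; the robot and the scene stay as the last step left them, time stands still between calls to the robot, and variables do not carry over. Pictures are saved under pics/ and viewed, on a budget of 10 in all, crops included, one or two more only if the job needs it, and the job is handed in when it is done.

Besides the shell and the picture viewer there is one more tool, called after ">>>" as a command line: name --argument value ..., lists and objects as JSON in quotes. step_arm: Moves the arm, as the interface text tells. Its arguments: {"type":"object","properties":{"targets":{"type":"array"},"grip_force":{"type":"number"}},"required":["targets"]}

```bash
mkdir -p pics; cat > h.py <<'E'
import numpy as np, cv2
from rig import manip
def ray(c,u,v):
    K=np.array(c["mtx"]);d=np.array(c["rotation"])@np.linalg.inv(K)@np.array([u,v,1.]);return np.array(c["position"]),d
def onz(c,u,v,z):
    p,d=ray(c,u,v);return p+d*(z-p[2])/d[2]
def proj(c,P):
    P=np.atleast_2d(P);q=(P-np.array(c["position"]))@np.array(c["rotation"]);q=q@np.array(c["mtx"]).T;return q[:,:2]/q[:,2:]
E
python3 - <<'E'
from h import *
np.set_printoptions(precision=1,suppress=True)
s=manip.observe();print(s["time"],s["tcp_pos"],s["tool_rot"],s["opening"])
for n in("top","side"):
    c=manip.read_camera(n);cv2.imwrite(f"pics/{n}0.png",c["pixels"]);print(n,c["position"],np.array(c["rotation"]).tolist(),np.array(c["mtx"]).tolist())
    for q in("wide_plate","narrow_plate","stand","viewer","paddle","timer","tape_roll","amber_bottle"):
        print(q,[(np.round(r["bbox"]).tolist(),round(r["p"],2)) for r in manip.look_for(q,n)[:2]])
E
```

```text
0.0 [ 152.6 -605.6  249.3] [-0.   0.8 -0.6 -0. ] 0.9952478080119427
top [ 308.2  220.5 1020.5] [0.07661255956157068, -0.6768640225263303, 0.7279511942452616, -0.07792733489474467] [[434.48864100325795, 0.0, 277.9502356466771], [0.0, 434.48864100325795, 217.02223031157496], [0.0, 0.0, 1.0]]
wide_plate [([178.0, 202.0, 207.0, 213.0], 0.64)]
narrow_plate []
stand [([176.0, 198.0, 212.0, 258.0], 0.84)]
viewer [([186.0, 235.0, 200.0, 250.0], 0.54)]
paddle [([331.0, 185.0, 381.0, 221.0], 0.72)]
timer [([233.0, 301.0, 267.0, 336.0], 0.82)]
tape_roll [([220.0, 150.0, 247.0, 184.0], 0.87)]
amber_bottle [([283.0, 124.0, 308.0, 164.0], 0.93)]
side [299.8 956.5 567.4] [0.056282858203750036, -0.10249104915142669, 0.8674656852459628, -0.48356086445969637] [[486.72480456082735, 0.0, 279.738114165688], [0.0, 486.72480456082735, 206.39339977370113], [0.0, 0.0, 1.0]]
wide_plate [([190.0, 258.0, 208.0, 311.0], 0.67)]
narrow_plate [([242.0, 265.0, 250.0, 313.0], 0.79)]
stand [([178.0, 280.0, 271.0, 336.0], 0.61)]
viewer [([238.0, 155.0, 335.0, 239.0], 0.81)]
paddle [([243.0, 154.0, 294.0, 177.0], 0.81)]
timer [([346.0, 269.0, 395.0, 304.0], 0.91)]
tape_roll [([146.0, 245.0, 186.0, 276.0], 0.63)]
amber_bottle [([167.0, 167.0, 198.0, 225.0], 0.65)]
```

```bash
sed -i 's/np.array(c\["rotation"\])/Rm(c)/g' h.py; cat >> h.py <<'E'
from scipy.spatial.transform import Rotation as R
def Rm(c):
    q=np.array(c["rotation"],float);return q if q.shape==(3,3) else R.from_quat(q[[1,2,3,0]]).as_matrix()
E
python3 - <<'E'
import cv2
a=cv2.imread("pics/top0.png");b=cv2.imread("pics/side0.png")
cv2.imwrite("pics/t1.png",cv2.resize(a[110:350,150:450],None,fx=2.66,fy=2.5,interpolation=2)[:600,:798])
cv2.imwrite("pics/s1.png",cv2.resize(b[130:350,140:410],None,fx=2.7,fy=2.7,interpolation=2)[:600])
E
```

```text
(no output)
```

View pics/t1.png

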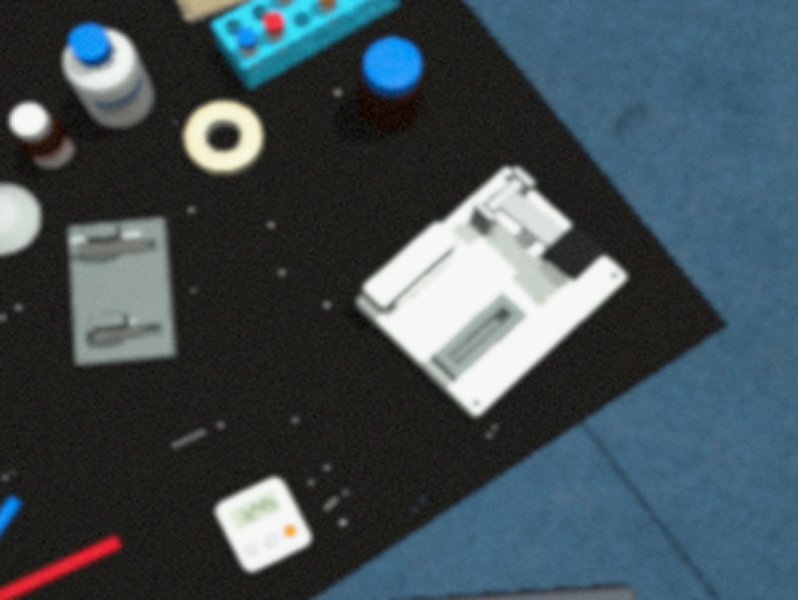

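View pics/s1.png

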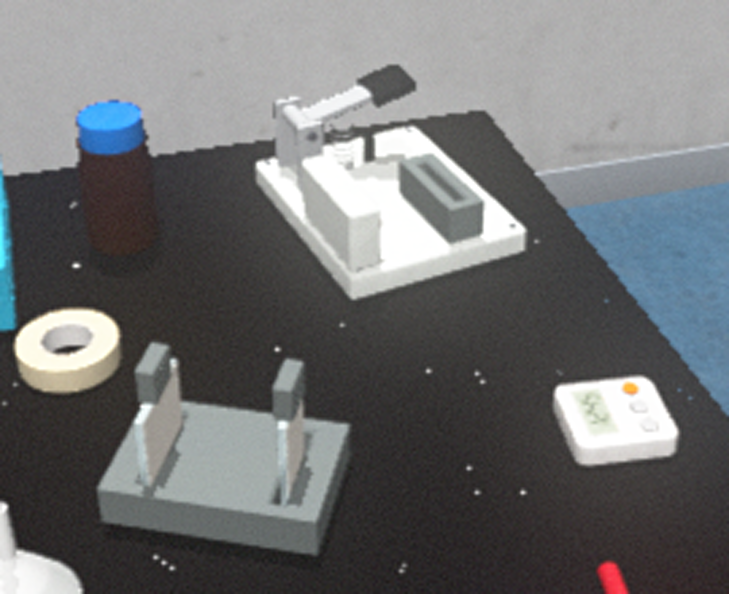

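```bash
cat > fit.py <<'E'
from h import *
from scipy.optimize import least_squares
import pickle
np.set_printoptions(precision=1,suppress=True)
T={"position":[308.2,220.5,1020.5],"rotation":[0.07661255956157068,-0.6768640225263303,0.7279511942452616,-0.07792733489474467],"mtx":[[434.489,0,277.95],[0,434.489,217.022],[0,0,1]]}
S={"position":[299.8,956.5,567.4],"rotation":[0.056282858203750036,-0.10249104915142669,0.8674656852459628,-0.48356086445969637],"mtx":[[486.725,0,279.738],[0,486.725,206.393],[0,0,1]]}
ct=lambda u,v:(u/2.66+150,v/2.5+110)
cs=lambda u,v:(u/2.7+140,v/2.7+130)
def W(p,L):
    c,s=np.cos(p[2]),np.sin(p[2]);return np.array([p[0]+c*L[0]-s*L[1],p[1]+s*L[0]+c*L[1],L[2]])
def fit(obs,p0):
    f=lambda p:np.concatenate([proj(c,W(p,L))[0]-uv for c,L,uv in obs])
    r=least_squares(f,p0,loss="soft_l1",x_scale=[10,10,.1]);print(r.x,"yaw deg",np.degrees(r.x[2]));print(f(r.x).reshape(-1,2).tolist() and np.round(f(r.x).reshape(-1,2),1).tolist());return r.x
E
python3 - <<'E'
from fit import *
V=[(T,(-75,95,24),ct(475,405)),(T,(-75,-95,24),ct(628,270)),(S,(75,-95,24),cs(256,168)),(S,(75,95,24),cs(350,278)),(S,(-75,95,24),cs(525,233)),(S,(-75,-95,24),cs(412,127)),
 *[(T,L,ct(*u)) for L,u in (((-10,87,54),(433,360)),((-10,3,54),(505,293)),((-40,3,54),(525,308)),((-40,87,54),(452,380)))],
 *[(S,L,cs(*u)) for L,u in (((-10,3,54),(400,158)),((-40,3,54),(425,153)),((-40,87,54),(483,205)),((-10,87,54),(455,213)))]]
print("V"); 
c=onz(T,*ct(495,290),24);print(c)
a=onz(T,*ct(628,270),24)-onz(T,*ct(475,405),24); print(np.linalg.norm(a)); yaw=np.arctan2(a[1],a[0])+np.pi/2
v=fit(V,[c[0],c[1],yaw])
q=[onz(T,*ct(*u),30) for u in((67,225),(165,217),(176,355),(76,363))];print(np.array(q),[np.linalg.norm(q[i]-q[i-1]) for i in range(4)])
c=np.mean(q,0); e=q[0]-q[3]; yaw=np.arctan2(e[1],e[0])
X=65;Y=42
# +x toward wide slot (q0,q1); y is +90deg
import itertools
d=lambda t:[(c_,L,uv) for c_,L,uv in t]
l=q[0]-q[1]; sy=1 if e[0]*l[1]-e[1]*l[0]>0 else -1
SS=[(T,(X,sy*Y,30),ct(67,225)),(T,(X,-sy*Y,30),ct(165,217)),(T,(-X,-sy*Y,30),ct(176,355)),(T,(-X,sy*Y,30),ct(76,363))]
s0=fit(SS,[c[0],c[1],yaw])
for L in itertools.product((X,-X),(Y,-Y),(30,)): u=proj(S,W(s0,L))[0]; print(L,(u-[140,130])*2.7)
print("wide",W(s0,(40,0,10)),"slot",W(v,(-25,45,29)),"pad",W(v,(-30,-55,96)))
for n,cc,cv in (("T",T,lambda u:(u-[150,110])*[2.66,2.5]),("S",S,lambda u:(u-[140,130])*2.7)):
    print(n,"grip",cv(proj(cc,W(s0,(40,0,99)))[0]),cv(proj(cc,W(s0,(-40,0,99)))[0]),"pad",cv(proj(cc,W(v,(-30,-55,96)))[0]))
E
```

```text
V
[498.4  76.6  24. ]
186.9051036343305
[502.   81.5   0.7] yaw deg 40.049499343542394
[[-0.2, 4.2], [-1.0, 1.4], [-1.3, -2.5], [0.5, 0.2], [1.1, -1.7], [-0.1, -1.3], [-1.3, -2.3], [-2.2, -1.2], [-0.1, 2.1], [1.1, -0.8], [-0.9, 0.6], [2.3, -0.6], [0.7, -1.6], [-1.9, -1.0]]
[[587.2 449.5  30. ]
 [588.7 362.4  30. ]
 [456.8 358.   30. ]
 [455.7 444.4  30. ]] [np.float64(131.6829497915304), np.float64(87.09387138942681), np.float64(131.96706557150415), np.float64(86.394194945617)]
[522.  403.5   0. ] yaw deg 1.6058385650594147
[[0.9, 0.5], [-0.4, 0.2], [-0.8, -0.6], [0.3, -0.1]]
(65, 42, 30) [ 99.4 485.3]
(65, -42, 30) [150.1 393.3]
(-65, 42, 30) [317.6 519. ]
(-65, -42, 30) [350.8 421.6]
wide [562.  404.6  10. ] slot [453.9  99.9  29. ] pad [514.4  20.1  96. ]
T grip [102.2 229. ] [107.6 318.5] pad [572.5 251.1]
S grip [155.1 352.3] [289.9 370.5] pad [387.2  77.5]
```

```bash
python3 - <<'E'
from h import *
np.set_printoptions(precision=4,suppress=True)
s=manip.observe();q=np.array(s["tool_rot"]);M=R.from_quat(q[[1,2,3,0]]).as_matrix();print(M,np.degrees(np.arctan2(M[1,0],M[0,0])))
c=manip.read_camera("wrist");print(c["tool_from_camera"],c["mtx"])
t=np.radians(np.linspace(-75.8,12.4,25));r=np.linspace(625,465,25);p=np.c_[r*np.cos(t),r*np.sin(t)]/10
print(np.diff(np.round(p,1),axis=0).round(1).tolist())
E
```

```text
[[ 0.2444 -0.9697  0.0001]
 [-0.9697 -0.2444  0.    ]
 [-0.     -0.0001 -1.    ]] -75.85631643861474
[[   1.       -0.0005    0.0002    0.4169]
 [   0.0004    0.9657    0.2597  -64.6338]
 [  -0.0003   -0.2597    0.9657 -122.6774]
 [   0.        0.        0.        1.    ]] [[364.618    0.     278.9437]
 [  0.     364.618  210.3209]
 [  0.       0.       1.    ]]
[[3.7, 1.8], [3.5, 1.9], [3.3, 2.2], [3.1, 2.3], [3.0, 2.5], [2.7, 2.7], [2.5, 2.8], [2.3, 3.0], [2.1, 3.1], [1.9, 3.1], [1.6, 3.3], [1.4, 3.3], [1.1, 3.3], [0.9, 3.4], [0.7, 3.4], [0.5, 3.3], [0.2, 3.4], [0.0, 3.3], [-0.2, 3.3], [-0.5, 3.2], [-0.6, 3.2], [-0.9, 3.0], [-1.0, 3.0], [-1.2, 2.8]]
```

>>> step_arm --targets '[[[3.7,1.8,0,4.8,1],[3.5,1.9,0,4.8,1],[3.3,2.2,0,4.8,1],[3.1,2.3,0,4.8,1],[3.0,2.5,0,4.8,1],[2.7,2.7,0,4.8,1],[2.5,2.8,0,4.8,1],[2.3,3.0,0,4.8,1]]]'

```text
time: 1.62
tcp_pos: [395.1, -412.6, 250.3]
tool_rot: [0.0, 0.948, -0.319, 0.0]
wrist_force: [0.5, -0.5, -0.1]
opening: 0.996
```

>>> step_arm --targets '[[[2.1,3.1,0,4.8,1],[1.9,3.1,0,4.8,1],[1.6,3.3,0,4.8,1],[1.4,3.3,0,4.8,1],[1.1,3.3,0,4.8,1],[0.9,3.4,0,4.8,1],[0.7,3.4,0,4.8,1],[0.5,3.3,0,4.8,1]]]'

```text
time: 2.28
tcp_pos: [496.1, -150.1, 250.5]
tool_rot: [0.0, 1.0, 0.011, 0.0]
wrist_force: [-0.2, -0.9, 0.1]
opening: 1.004
```

>>> step_arm --targets '[[[0.2,3.4,0,4.8,1],[0.0,3.3,0,4.8,1],[-0.2,3.3,0,4.8,1],[-0.5,3.2,0,4.8,1],[-0.6,3.2,0,4.8,1],[-0.9,3.0,0,4.8,1],[-1.0,3.0,0,4.8,1],[-1.2,2.8,0,4.8,1]]]'

```text
time: 2.95
tcp_pos: [453.2, 101.7, 250.5]
tool_rot: [0.0, 0.941, 0.339, 0.0]
wrist_force: [0.7, 0.5, -0.1]
opening: 1.003
```

>>> step_arm --targets '[[[0,0,0,0,1],[0,0,0,0,1],[0,0,0,0,1],[0,0,0,0,1],[0,0,0,0,1],[0,0,0,0,1],[0,0,0,0,1],[0,0,0,0,1]]]'

```text
time: 3.62
tcp_pos: [453.9, 99.6, 250.2]
tool_rot: [-0.0, 0.942, 0.336, -0.0]
wrist_force: [-0.0, -0.9, -0.0]
opening: 1.001
```

```bash
cat >> h.py <<'E'
def wrist(name):
    s=manip.observe();c=manip.read_camera("wrist");q=np.array(s["tool_rot"]);A=np.eye(4)
    A[:3,:3]=R.from_quat(q[[1,2,3,0]]).as_matrix();A[:3,3]=s["tcp_pos"];B=A@np.array(c["tool_from_camera"])
    cv2.imwrite(f"pics/{name}.png",c["pixels"])
    return s,{"mtx":c["mtx"],"position":B[:3,3],"rotation":B[:3,:3]},c["pixels"]
E
python3 - <<'E'
from h import *;import pickle
s,c,im=wrist("w1");pickle.dump(c,open("w1.pkl","wb"))
cv2.imwrite("pics/w1b.png",cv2.resize(im,None,fx=1.4,fy=1.4,interpolation=2))
E
```

```text
(no output)
```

View pics/w1b.png

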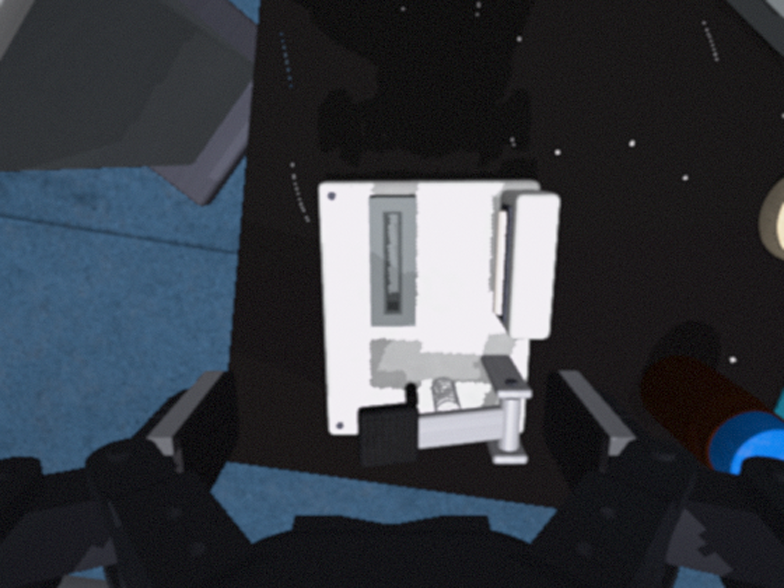

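```bash
python3 - <<'E'
from fit import *
C=pickle.load(open("w1.pkl","rb"));cw=lambda u,v:(u/1.4,v/1.4)
O=[(C,L,cw(*u)) for L,u in (((-40,87,54),(370,196)),((-10,87,54),(415,196)),((-10,3,54),(416,326)),((-40,3,54),(371,326)),
 ((-29,76.5,54),(384.5,212)),((-21,76.5,54),(402.5,212)),((-21,13.5,54),(402.5,314)),((-29,13.5,54),(385,314)),
 ((-75,95,24),(319,184)),((-75,-95,24),(331,434)),((75,95,24),(540,182)))]
v=fit(O,[502,81.5,.7])
print("slot",W(v,(-25,45,29)),"pad",W(v,(-30,-55,96)),np.array(proj(C,W(v,(-30,-55,96)))[0])*1.4)
# top image check
for L in((-75,95,24),(-75,-95,24),(-25,45,54)):print((proj(T,W(v,L))[0]-[150,110])*[2.66,2.5])
pickle.dump(v,open("v.pkl","wb"))
E
```

```text
[502.2  81.5   0.7] yaw deg 39.79942529429365
[[-1.1, 0.6], [1.6, 0.3], [0.5, 0.1], [0.0, 0.4], [1.4, 1.3], [-2.2, 1.2], [-1.9, -2.2], [1.9, -2.1], [-0.9, -1.5], [-1.3, 1.5], [1.8, -1.6]]
slot [454.2 100.1  29. ] pad [514.4  20.1  96. ] [386.7 439.1]
[473.7 415.3]
[625.4 273.8]
[477.  333.4]
```

>>> step_arm --targets '[[[1.35,3.81,0,-4.7,1],[1.35,3.81,0,-4.7,1],[1.35,3.81,0,-4.7,1],[1.35,3.81,0,-4.7,1],[1.35,3.81,0,-4.7,1],[1.35,3.81,0,-4.7,1],[1.35,3.81,0,-4.7,1],[1.35,3.81,0,-4.7,1]]]'

```text
time: 4.33
tcp_pos: [561.8, 404.2, 249.5]
tool_rot: [0.0, 1.0, 0.015, -0.0]
wrist_force: [0.8, -0.6, 0.7]
opening: 0.999
```

>>> step_arm --targets '[[[0,0,-1,0,0.2],[0,0,-1,0,0.2],[0,0,-1,0,0.2],[0,0,-1,0,0.2],[0,0,0,0,0.2],[0,0,0,0,0.2],[0,0,0,0,0.2],[0,0,0,0,0.2]]]'

```text
time: 5.0
tcp_pos: [561.6, 402.2, 211.6]
tool_rot: [-0.0, 1.0, 0.017, 0.001]
wrist_force: [-1.1, 0.3, -0.2]
opening: 0.603
```

```bash
python3 - <<'E'
from h import *;import pickle
s,c,im=wrist("w2");pickle.dump(c,open("w2.pkl","wb"))
q=s["tool_rot"];print(s["tcp_pos"],np.degrees(2*np.arctan2(q[2],q[1])))
cv2.imwrite("pics/w2b.png",cv2.resize(im,None,fx=1.4,fy=1.4,interpolation=2))
E
```

```text
[561.63979599 402.15830151 211.56555008] 1.9370648907555865
```

View pics/w2b.png

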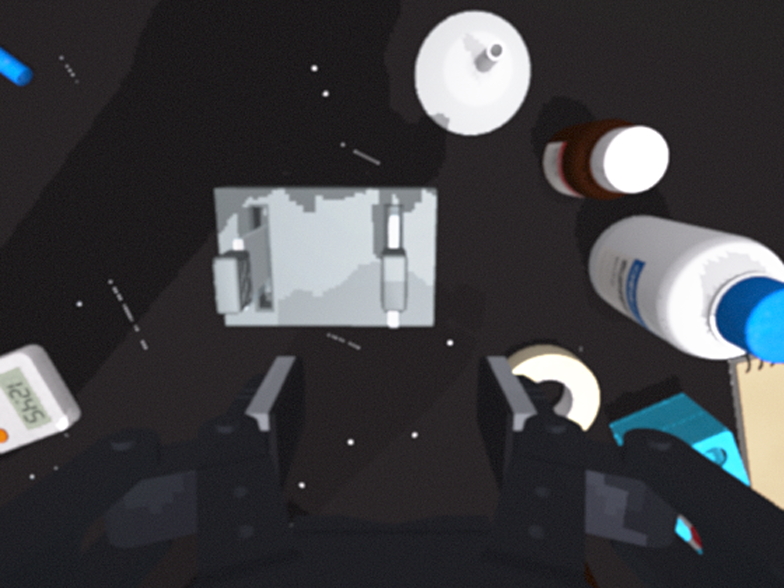

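```bash
python3 - <<'E'
from fit import *
C=pickle.load(open("w2.pkl","rb"));cw=lambda u,v:(u/1.4,v/1.4)
O=[(C,(-65,42,30),cw(215,188)),(C,(65,42,30),cw(437,188)),(C,(65,-42,30),cw(434,326)),(C,(-65,-42,30),cw(226,326))]
s=fit(O,[522,403.5,.028])
for z in (99,75):
  for L in((-6,14),(6,14),(6,-14),(-6,-14)): print(z,proj(C,W(s,(40+L[0],L[1],z)))[0]*1.4)
for y in(30,-30):print("plate top",proj(C,W(s,(40,y,75)))[0]*1.4)
print("wide",W(s,(40,0,10)))
g=[onz(C,*cw(*u),99) for u in((383,311),(404,311))];print(np.array(g))
pickle.dump(s,open("s.pkl","wb"))
E
```

```text
[523.  406.1   0. ] yaw deg 1.8503634141702137
[[-0.2, 0.4], [0.1, 0.6], [-0.2, -0.5], [0.3, -0.6]]
99 [382.5 258.3]
99 [408.1 258.3]
99 [407.5 315.5]
99 [382.7 315.4]
75 [383.2 249.4]
75 [406.5 249.4]
75 [406.  301.9]
75 [383.3 301.9]
plate top [395.  218.1]
plate top [394.6 330.6]
wide [563.  407.4  10. ]
[[557.6 395.5  99. ]
 [567.7 395.8  99. ]]
```

>>> step_arm --targets '[[[0.1,0.3,-2.5,0,0.2],[0,0,-2.5,0,0.0],[0,0,-2.5,0,0.0],[0,0,-2,0,0.0],[0,0,-1.5,0,0.0],[0,0,-1.0,0,0],[0,0,-0.3,0,0],[0,0,0,0,0]]]'

```text
time: 5.72
tcp_pos: [562.1, 405.6, 87.1]
tool_rot: [0.0, 1.0, 0.017, -0.0]
wrist_force: [-0.1, -0.4, 0.3]
opening: 0.498
```

```bash
python3 - <<'E'
from h import *;import pickle
s,c,im=wrist("w3");pickle.dump(c,open("w3.pkl","wb"))
q=s["tool_rot"];print(s["tcp_pos"],s["opening"],np.degrees(2*np.arctan2(q[2],q[1])))
cv2.imwrite("pics/w3b.png",cv2.resize(im,None,fx=1.4,fy=1.4,interpolation=2))
E
```

```text
[562.05146866 405.57447255  87.12476164] 0.49827362082056936 1.9872293450314182
```

View pics/w3b.png

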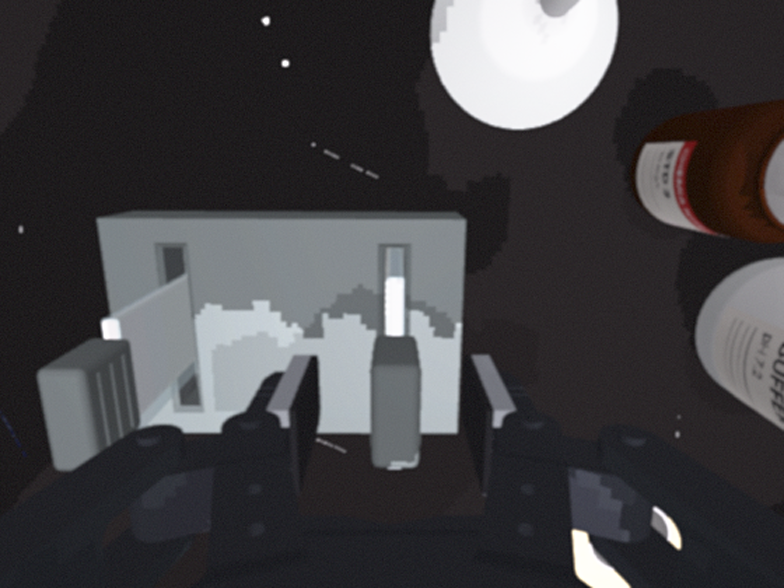

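>>> step_arm --targets '[[[0,0,0,0,-1],[0,0,0,0,-1],[0,0,0,0,-1],[0,0,0,0,-1],[0,0,0,0,-1],[0,0,0,0,-1],[0,0,0,0,-1],[0,0,0,0,-1]]]' --grip_force 50

```text
time: 6.43
tcp_pos: [562.7, 406.2, 88.7]
tool_rot: [-0.001, 1.0, 0.017, 0.001]
wrist_force: [0.0, 0.3, 6.3]
opening: 0.136
```

>>> step_arm --targets '[[[0,0,0,0,-1],[0,0,0.5,0,-1],[0,0,0.5,0,-1],[0,0,1.0,0,-1],[0,0,1.5,0,-1],[0,0,2,0,-1],[0,0,2,0,-1],[0,0,2,0,-1]]]'

```text
time: 7.1
tcp_pos: [561.8, 405.7, 183.9]
tool_rot: [-0.0, 1.0, 0.018, -0.0]
wrist_force: [-0.5, 0.2, -1.2]
opening: 0.133
```

```bash
python3 - <<'E'
from h import *;import pickle
s,c,im=wrist("w4");pickle.dump(c,open("w4.pkl","wb"))
q=s["tool_rot"];print(s["tcp_pos"],s["opening"],s["wrist_force"],np.degrees(2*np.arctan2(q[2],q[1])))
cv2.imwrite("pics/w4b.png",cv2.resize(im,None,fx=1.4,fy=1.4,interpolation=2))
E
```

```text
[561.84252964 405.70795408 183.86874631] 0.13315237893460308 [-0.4936315   0.18480411 -1.20312156] 2.0064196142712554
```

View pics/w4b.png

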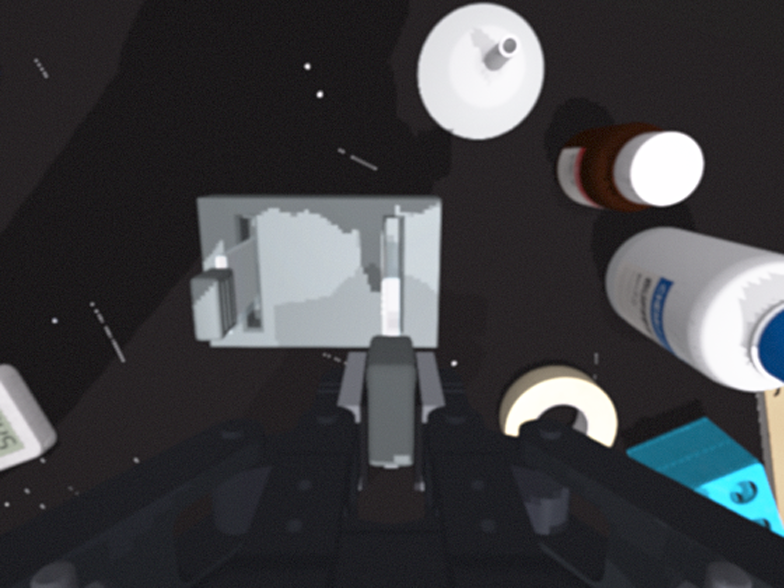

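```bash
python3 - <<'E'
from fit import *
for n,tz,pts in(("w3",87.5,((373,466),(420,466))),("w4",183.5,((368,465),(415,466),(368,345),(415,345)))):
    C=pickle.load(open(n+".pkl","rb"))
    for u in pts: print(n,onz(C,u[0]/1.4,u[1]/1.4,tz+11.5))
C=pickle.load(open("w4.pkl","rb"))
a=np.radians(2)
for dy in(0,1.5,3):
  for L in((0,30,-89),(0,30,-24),(6,14,0),(6,-14,0)):
    x,y,z=L;P=[562+x-a*y,405.7+dy+a*x+y,195+z];print(dy,L,proj(C,P)[0]*1.4)
E
```

```text
w3 [557.3 396.6  99. ]
w3 [568.9 397.   99. ]
w4 [555.8 396.4 195. ]
w4 [567.5 396.6 195. ]
w4 [555.1 428.2 195. ]
w4 [566.  428.5 195. ]
0 (0, 30, -89) [393.  248.1]
0 (0, 30, -24) [393.8 288.8]
0 (6, 14, 0) [419.6 379.5]
0 (6, -14, 0) [418.  482.4]
1.5 (0, 30, -89) [393.1 244.4]
1.5 (0, 30, -24) [394.  283.5]
1.5 (6, 14, 0) [419.9 373.6]
1.5 (6, -14, 0) [418.3 477.2]
3 (0, 30, -89) [393.2 240.6]
3 (0, 30, -24) [394.2 278.1]
3 (6, 14, 0) [420.2 367.7]
3 (6, -14, 0) [418.6 472. ]
```

```bash
python3 - <<'E'
import cv2
a=cv2.imread("pics/w4.png")[140:345,240:325];cv2.imwrite("pics/w4c.png",cv2.resize(a,None,fx=2.9*1.0,fy=2.9,interpolation=2))
E
```

```text
(no output)
```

View pics/w4c.png

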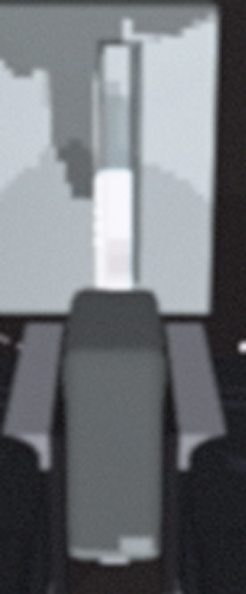

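>>> step_arm --targets '[[[-1.32,-3.85,0.2,4.7,-1],[-1.32,-3.85,0.2,4.7,-1],[-1.32,-3.85,0,4.7,-1],[-1.32,-3.85,0,4.7,-1],[-1.32,-3.85,0,4.7,-1],[-1.32,-3.85,0,4.7,-1],[-1.32,-3.85,0,4.7,-1],[-1.32,-3.85,0,4.9,-1]]]'

```text
time: 7.82
tcp_pos: [456.2, 97.8, 186.5]
tool_rot: [0.0, 0.94, 0.34, -0.0]
wrist_force: [0.9, -0.9, -0.2]
opening: 0.133
```

>>> step_arm --targets '[[[0,0,0,0,-1],[0,0,0,0,-1],[0,0,-1,0,-1],[0,0,-1,0,-1],[0,0,-1,0,-1],[0,0,-1,0,-1],[0,0,0,0,-1],[0,0,0,0,-1]]]'

```text
time: 8.48
tcp_pos: [456.5, 100.5, 145.3]
tool_rot: [-0.001, 0.941, 0.339, -0.001]
wrist_force: [0.0, 0.3, -1.1]
opening: 0.136
```

```bash
python3 - <<'E'
from h import *;import pickle
s,c,im=wrist("w5");pickle.dump(c,open("w5.pkl","wb"))
q=s["tool_rot"];print(s["tcp_pos"],s["opening"],s["wrist_force"],np.degrees(2*np.arctan2(q[2],q[1])))
cv2.imwrite("pics/w5b.png",cv2.resize(im[90:345,170:390],None,fx=2.35,fy=2.35,interpolation=2))
c=manip.read_camera("side");cv2.imwrite("pics/side5.png",c["pixels"])
E
```

```text
[456.53249444 100.52230398 145.25669572] 0.13624043793550303 [ 0.02527924  0.31493847 -1.13536669] 39.634006989883105
```

View pics/w5b.png

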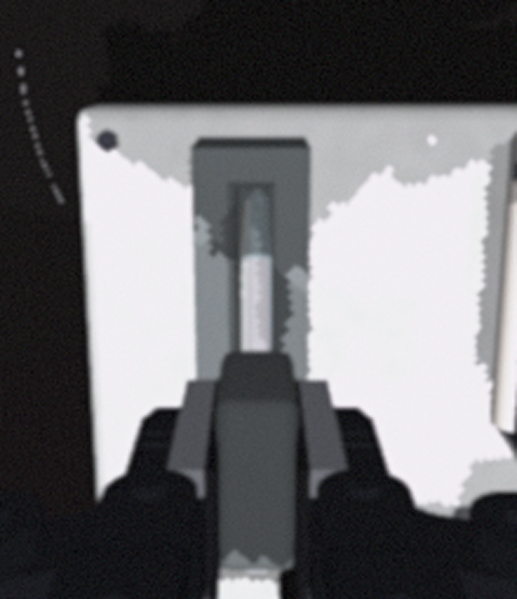

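```bash
python3 - <<'E'
from fit import *
v=pickle.load(open("v.pkl","rb"));C=pickle.load(open("w5.pkl","rb"));f=lambda u:(u[0]/2.35+170,u[1]/2.35+90)
c,s=np.cos(v[2]),np.sin(v[2])
def loc(u,z):
    p=onz(C,*f(u),z);d=p[:2]-v[:2];return np.array([c*d[0]+s*d[1],-s*d[0]+c*d[1]])
for n,u,z in(("slotL",(232,183),54),("slotR",(272,183),54),("blkL",(193,145),54),("blkR",(309,145),54),("platebotL",(245,190),67.5),("platebotR",(269,190),67.5),("platetopL",(242,255),132.5),("platetopR",(271,255),132.5),("gripnearL",(217,570),156.5),("gripnearR",(294,570),156.5),("gripfarL",(218,402),156.5),("gripfarR",(297,402),156.5)):print(n,loc(u,z))
d=np.array([456.5,100.5])-v[:2];print("tcp",c*d[0]+s*d[1],-s*d[0]+c*d[1])
for i in range(3):print(manip.observe()["tcp_pos"])
E
```

```text
slotL [-30.1  77.9]
slotR [-20.   77.9]
blkL [-39.6  87.4]
blkR [-10.9  87.3]
platebotL [-26.6  78.2]
platebotR [-20.9  78.2]
platetopL [-26.1  77.5]
platetopR [-21.4  77.5]
gripnearL [-29.7  35.3]
gripnearR [-18.3  35.2]
gripfarL [-29.1  62. ]
gripfarR [-18.1  61.9]
tcp -22.982743301128682 43.822617502410026
[457.3 100.3 146.4]
[457.3 100.3 146.4]
[457.3 100.3 146.4]
```

>>> step_arm --targets '[[[0.08,-0.3,0,0,-1],[0,0,0,0,-1],[0,0,-0.3,0,-1],[0,0,-0.4,0,-1],[0,0,0,0,-1],[0,0,0,0,-1],[0,0,0,0,-1],[0,0,0,0,-1]]]'

```text
time: 9.25
tcp_pos: [458.1, 96.7, 139.4]
tool_rot: [0.0, 0.941, 0.338, -0.0]
wrist_force: [0.5, 0.1, 0.0]
opening: 0.132
```

```bash
python3 - <<'E'
from h import *;import pickle
s,c,im=wrist("w6");pickle.dump(c,open("w6.pkl","wb"))
q=s["tool_rot"];print(s["tcp_pos"],s["opening"],s["wrist_force"],np.degrees(2*np.arctan2(q[2],q[1])))
cv2.imwrite("pics/w6b.png",cv2.resize(im[120:345,230:330],None,fx=2.65,fy=2.65,interpolation=2))
c=manip.read_camera("side");pickle.dump(c,open("s6.pkl","wb"))
cv2.imwrite("pics/s6.png",cv2.resize(c["pixels"][130:250,230:350],None,fx=5,fy=5,interpolation=2))
E
```

```text
[458.10848846  96.73799116 139.399933  ] 0.1323356025459009 [0.45542391 0.05562622 0.02107238] 39.533343054218605
```

View pics/w6b.png

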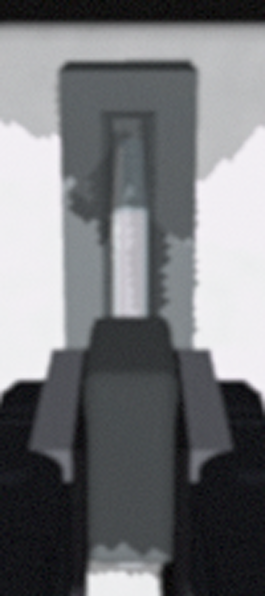

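```bash
python3 - <<'E'
from fit import *
v=pickle.load(open("v.pkl","rb"));C=pickle.load(open("w6.pkl","rb"));f=lambda u:(u[0]/2.65+230,u[1]/2.65+120)
c,s=np.cos(v[2]),np.sin(v[2])
def loc(u,z):
    p=onz(C,*f(u),z);d=p[:2]-v[:2];return np.array([c*d[0]+s*d[1],-s*d[0]+c*d[1]])
for n,u,z in(("slotL",(103,113),54),("slotR",(154,113),54),("blkL",(62,70),54),("blkR",(195,70),54),("platebotL",(116,135),61.5),("platebotR",(146,135),61.5),("platetopL",(112,207),126.5),("platetopR",(149,207),126.5),("gripnearL",(86,565),150.5),("gripnearR",(173,565),150.5),("gripfarL",(86,372),150.5),("gripfarR",(174,372),150.5)):print(n,loc(u,z))
E
```

```text
slotL [-30.8  77.7]
slotR [-19.8  77.6]
blkL [-39.4  86.9]
blkR [-11.1  86.7]
platebotL [-27.9  74. ]
platebotR [-21.6  74. ]
platetopL [-27.5  73.7]
platetopR [-22.2  73.7]
gripnearL [-30.9  31. ]
gripnearR [-19.5  31. ]
gripfarL [-30.4  58.3]
gripfarR [-19.5  58.2]
```

>>> step_arm --targets '[[[-0.07,0.05,0,0.2,-1],[0,0,0,0,-1],[0,0,-0.3,0,-1],[0,0,-0.3,0,-1],[0,0,-0.3,0,-1],[0,0,-0.3,0,-1],[0,0,0,0,-1],[0,0,0,0,-1]]]'

```text
time: 10.02
tcp_pos: [457.2, 97.2, 127.0]
tool_rot: [-0.0, 0.94, 0.34, -0.0]
wrist_force: [0.4, -0.4, -0.3]
opening: 0.135
```

>>> step_arm --targets '[[[0,0,-0.2,0,-1],[0,0,-0.2,0,-1],[0,0,-0.2,0,-1],[0,0,-0.2,0,-1],[0,0,-0.2,0,-1],[0,0,-0.2,0,-1],[0,0,0,0,-1],[0,0,0,0,-1]]]'

```text
time: 10.68
tcp_pos: [457.3, 97.2, 115.2]
tool_rot: [-0.0, 0.94, 0.34, -0.0]
wrist_force: [0.5, 0.1, -0.3]
opening: 0.129
```

>>> step_arm --targets '[[[0,0,-0.2,0,-1],[0,0,-0.2,0,-1],[0,0,-0.2,0,-1],[0,0,-0.1,0,-1],[0,0,0,0,-1],[0,0,0,0,-1],[0,0,0,0,-1],[0,0,0,0,-1]]]'

```text
time: 11.35
tcp_pos: [457.4, 97.3, 108.4]
tool_rot: [0.0, 0.94, 0.34, 0.0]
wrist_force: [0.1, -0.6, -1.3]
opening: 0.137
```

>>> step_arm --targets '[[[0,0,-0.1,0,-1],[0,0,0,0,-1],[0,0,0,0,-1],[0,0,-0.1,0,-1],[0,0,0,0,-1],[0,0,0,0,-1],[0,0,0,0,-1],[0,0,0,0,-1]]]'

```text
time: 12.02
tcp_pos: [458.0, 97.4, 107.6]
tool_rot: [0.0, 0.94, 0.34, 0.001]
wrist_force: [-4.4, -0.4, 15.0]
opening: 0.127
```

>>> step_arm --targets '[[[0,0,0.1,0,-0.3],[0,0,0,0,-0.3],[0,0,0,0,-0.3],[0,0,0,0,-0.3],[0,0,0,0,-0.3],[0,0,1,0,-0.3],[0,0,2,0,-0.3],[0,0,2.5,0,-0.3]]]'

```text
time: 12.68
tcp_pos: [456.3, 97.2, 162.3]
tool_rot: [-0.001, 0.94, 0.34, -0.001]
wrist_force: [-1.3, -0.6, 1.0]
opening: 0.347
```

>>> step_arm --targets '[[[0,0,2.5,0,-0.3],[0,0,1,0,-0.3],[0,0,0,0,-0.3],[0,0,0,0,-1],[0,0,0,0,-1],[0,0,0,0,-1],[0,0,0,0,-1],[0,0,0,0,-1]]]'

```text
time: 13.35
tcp_pos: [456.9, 97.2, 196.6]
tool_rot: [-0.0, 0.94, 0.34, -0.001]
wrist_force: [0.5, 0.2, -0.0]
opening: 0.003
```

```bash
python3 - <<'E'
from fit import *
s,c,im=wrist("w7");pickle.dump(c,open("w7.pkl","wb"))
q=s["tool_rot"];print(s["tcp_pos"],s["opening"],s["wrist_force"],np.degrees(2*np.arctan2(q[2],q[1])))
c2=manip.read_camera("side");v=pickle.load(open("v.pkl","rb"))
for L in((-25,45,118),(-25,75,94),(-30,-55,96)):print((proj(S,W(v,L))[0]-[230,130])*5)
a=cv2.resize(c2["pixels"][130:250,230:350],None,fx=5,fy=5,interpolation=2)[:, :380]
b=cv2.resize(im,None,fx=.75,fy=.75)
o=np.zeros((600,800,3),np.uint8);o[:,:380]=a;o[:315,380:800]=b;cv2.imwrite("pics/m7.png",o)
E
```

```text
[456.9  97.2 196.6] 0.0030106497698062745 [ 0.5  0.2 -0. ] 39.74288778583685
[368.6 195.5]
[403.4 280.7]
[267.2 143.5]
```

View pics/m7.png

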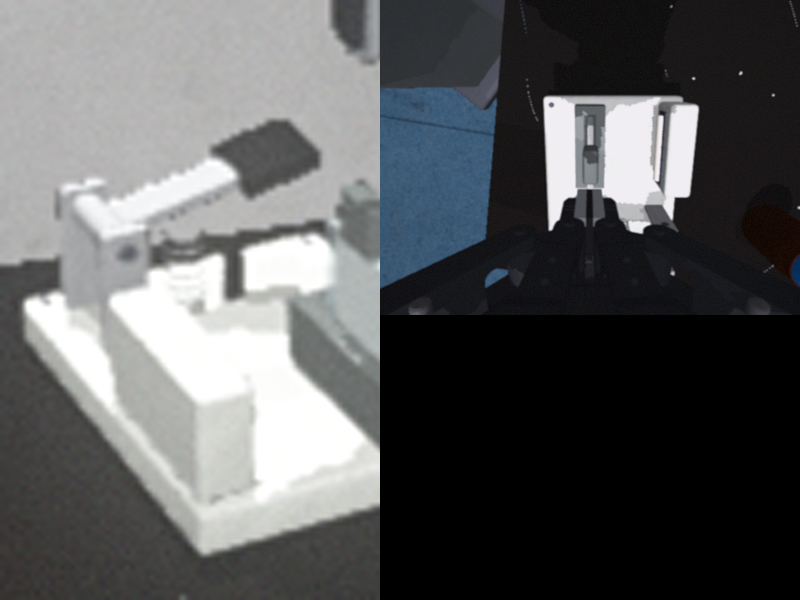

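>>> step_arm --targets '[[[1.44,-1.93,0,0,-1],[1.44,-1.93,0,0,-1],[1.44,-1.93,0,0,-1],[1.43,-1.92,0,0,-1],[0,0,-2,0,-1],[0,0,-2,0,-1],[0,0,-2,0,-1],[0,0,-0.8,0,-1]]]'

```text
time: 14.12
tcp_pos: [513.4, 19.7, 126.6]
tool_rot: [-0.001, 0.941, 0.34, -0.002]
wrist_force: [-0.9, 0.5, -0.2]
opening: 0.001
```

>>> step_arm --targets '[[[0,0,0,0,-1],[0,0,0,0,-1],[0,0,-0.2,0,-1],[0,0,-0.2,0,-1],[0,0,0,0,-1],[0,0,0,0,-1],[0,0,0,0,-1],[0,0,0,0,-1]]]'

```text
time: 14.78
tcp_pos: [515.0, 20.1, 125.6]
tool_rot: [0.0, 0.94, 0.34, 0.0]
wrist_force: [0.2, -0.5, 0.5]
opening: 0.002
```

>>> step_arm --targets '[[[0,0,-0.2,0,-1],[0,0,-0.2,0,-1],[0,0,-0.1,0,-1],[0,0,0,0,-1],[0,0,0,0,-1],[0,0,0,0,-1],[0,0,0,0,-1],[0,0,0,0,-1]]]'

```text
time: 15.45
tcp_pos: [514.9, 20.1, 120.4]
tool_rot: [0.0, 0.94, 0.34, -0.0]
wrist_force: [0.6, 0.4, -0.4]
opening: 0.001
```

>>> step_arm --targets '[[[0,0,-0.2,0,-1],[0,0,-0.2,0,-1],[0,0,0,0,-1],[0,0,0,0,-1],[0,0,0,0,-1],[0,0,0,0,-1],[0,0,0,0,-1],[0,0,0,0,-1]]]'

```text
time: 16.12
tcp_pos: [515.0, 20.1, 116.5]
tool_rot: [0.0, 0.94, 0.34, 0.0]
wrist_force: [-0.1, -0.6, 4.2]
opening: -0.0
```

>>> step_arm --targets '[[[0,0,-0.2,0,-1],[0,0,-0.2,0,-1],[0,0,0,0,-1],[0,0,0,0,-1],[0,0,0,0,-1],[0,0,0,0,-1],[0,0,0,0,-1],[0,0,0,0,-1]]]'

```text
time: 16.78
tcp_pos: [514.9, 20.0, 112.4]
tool_rot: [0.0, 0.941, 0.34, -0.0]
wrist_force: [-0.6, -1.9, 4.3]
opening: -0.001
```

>>> step_arm --targets '[[[0,0,-0.2,0,-1],[0,0,-0.2,0,-1],[0,0,-0.2,0,-1],[0,0,-0.2,0,-1],[0,0,0,0,-1],[0,0,0,0,-1],[0,0,0,0,-1],[0,0,0,0,-1]]]'

```text
time: 17.45
tcp_pos: [514.6, 19.8, 104.3]
tool_rot: [0.0, 0.941, 0.34, -0.0]
wrist_force: [-2.8, -2.0, 6.1]
opening: 0.007
```

>>> step_arm --targets '[[[0,0,-0.1,0,-1],[0,0,-0.1,0,-1],[0,0,-0.1,0,-1],[0,0,0,0,-1],[0,0,0,0,-1],[0,0,0,0,-1],[0,0,0,0,-1],[0,0,0,0,-1]]]'

```text
time: 18.12
tcp_pos: [514.6, 19.8, 101.4]
tool_rot: [0.0, 0.941, 0.34, -0.001]
wrist_force: [-2.4, -2.4, 6.4]
opening: 0.003
```

```bash
python3 - <<'E'
from fit import *
s=manip.observe();print(s["tcp_pos"],s["wrist_force"])
c2=manip.read_camera("side");v=pickle.load(open("v.pkl","rb"));pickle.dump(c2,open("s8.pkl","wb"))
for L in((-11,-36,80),(-49,-36,80),(-49,-74,80),(-49,-36,68),(-25,45,118)):print(L,(proj(S,W(v,L))[0]-[230,130])*5)
cv2.imwrite("pics/s8.png",cv2.resize(c2["pixels"][130:250,230:350],None,fx=5,fy=5,interpolation=2))
E
```

```text
[514.6  19.8 101.4] [-2.4 -2.4  6.4]
(-11, -36, 80) [247.5 202.9]
(-49, -36, 80) [325.2 185.2]
(-49, -74, 80) [285.7 150.5]
(-49, -36, 68) [324.7 209.5]
(-25, 45, 118) [368.6 195.5]
```

View pics/s8.png

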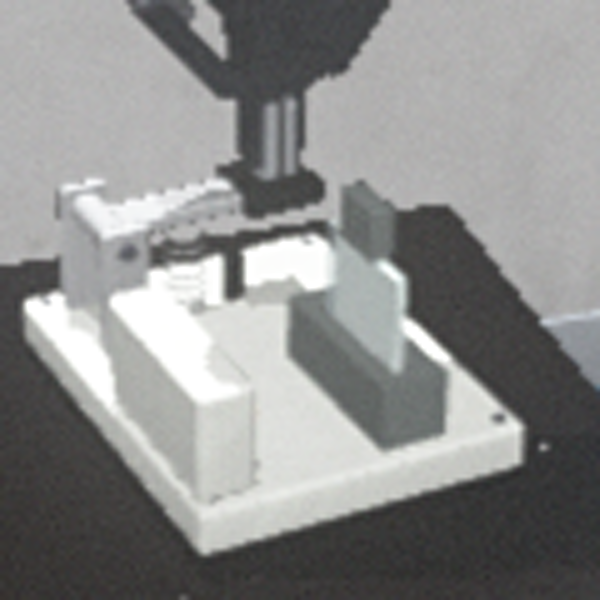

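>>> step_arm --targets '[[[0,0,-0.1,0,-1],[0,0,-0.1,0,-1],[0,0,0,0,-1],[0,0,0,0,-1],[0,0,0,0,-1],[0,0,0,0,-1],[0,0,0,0,-1],[0,0,0,0,-1]]]'

```text
time: 18.83
tcp_pos: [514.5, 19.7, 99.4]
tool_rot: [0.0, 0.941, 0.34, -0.001]
wrist_force: [-3.8, -3.0, 6.8]
opening: 0.002
```

```bash
python3 - <<'E'
from fit import *
s=manip.observe();print(s["tcp_pos"],s["wrist_force"])
c2=manip.read_camera("side");t=manip.read_camera("top");v=pickle.load(open("v.pkl","rb"));old=cv2.imread("pics/top0.png")
ims=[cv2.imread("pics/side0.png"),c2["pixels"]]
a=[cv2.resize(i[145:185,240:300],None,fx=6.6,fy=6.6,interpolation=2) for i in ims]
b=[cv2.resize(i[165:275,280:390],(396,300),interpolation=2) for i in(old,t["pixels"])]
o=np.vstack([np.hstack(a),np.hstack(b)]);print(o.shape)
for L in((-11,-36,80),(-49,-36,80),(-49,-74,80),(-49,-36,68),(-11,-36,68)):print(L,(proj(S,W(v,L))[0]-[240,145])*6.6+[396,0])
cv2.imwrite("pics/m9.png",o)
E
```

```text
[514.5  19.7  99.4] [-3.8 -3.   6.8]
(564, 792, 3)
(-11, -36, 80) [656.7 168.8]
(-49, -36, 80) [759.3 145.4]
(-49, -74, 80) [707.1  99.7]
(-49, -36, 68) [758.6 177.5]
(-11, -36, 68) [656.6 201.2]
```

View pics/m9.png

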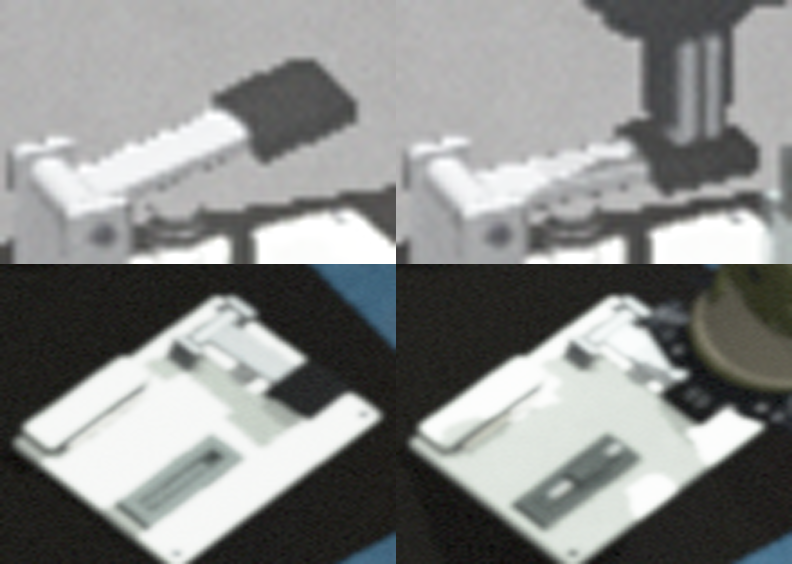

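>>> step_arm --targets '[[[0,0,-0.06,0,-1],[0,0,0,0,-1],[0,0,0,0,-1],[0,0,0,0,-1],[0,0,0,0,-1],[0,0,0,0,-1],[0,0,0,0,-1],[0,0,0,0,-1]]]'

```text
time: 19.6
tcp_pos: [514.5, 19.7, 98.8]
tool_rot: [0.0, 0.941, 0.34, -0.001]
wrist_force: [-4.2, -2.7, 7.6]
opening: -0.001
```

```bash
python3 - <<'E'
from h import *
s=manip.observe();print(s["time"],s["tcp_pos"],s["wrist_force"],np.abs(s["dq"]).max())
print(manip.job_done())
E
```

```text
19.6 [514.53856038  19.71324508  98.83508643] [-4.18117847 -2.69338858  7.58379942] 0.0018743055927482638
the job is handed in; nothing more can be done
None
```

I took the wide plate out of the stand by its grip, lowered it into the viewer's slot and let go. I then pressed the paddle to level with the closed fingertips, and handed the job in at 19.6 s while still holding it there.

- **Plate:** it met the slot floor at the expected height with about 15 N of upward force. The side view afterwards showed it upright and fully down, with the grip's top close to where I predicted it.
- **Paddle height:** the fingertips ended about 79.8 mm above the worktop, against 80 mm for level. In the last side picture, taken 0.6 mm higher, the pad's corner had dropped as far as expected for level. The slope of its edge read about 0.02 rad short, which is within the reading error.
- **Paddle force:** the final upward force was 7.6 N, against a nominal 8 N. There was also about 5 N of sideways friction that I did not relieve. The force and height readings show the paddle stayed far from its bottom stop.
- **Not confirmed:** I saw no clear lamp signal in the pictures, so I did not confirm that the lamp is lit.
- **Other things:** the path and the force readings gave no sign of contact with the narrow plate or the bystanders. I did not take a final picture of them.

I viewed 12 pictures, two over the budget of 10.

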